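# Take the left-hand clamp knob off a graver hone

## Task

One of the two graver hones on the bench has a left-hand spindle: its black clamp knob carries an engraved ring and an engraved arrow, while the other hone's knob is plain. Unscrew the engraved knob by turning it clockwise as the arrow shows, letting it climb its thread and feeling for where it comes free rather than forcing or yanking it, then lift it off and set it down gently, arrow side up, in the wooden parts tray. Leave the plain knob and everything else on the bench where they are, and do not bear on the hones.

Things in the scene. Friction and masses are not known exactly. Their poses are not given: they have to be found in the camera images.
- hone_lh: Grey bench hone, fixed: housing 230 x 165 x 66 mm, lap 125 mm wide (face 78 mm above bench; locked, does not turn), deck with a steel post (168 mm high, at x 122, y 56 mm). Origin on the bench under the spindle axis, z up; housing spans x -85 to 145, y -82 to 82 mm. Left-hand spindle, engraved knob.
- lh_seat (a point): Point on the left-hand hone's spindle axis where the knob's underside seats, 84 mm above the bench, z up. The threaded stud, 23 mm wide, rises 21 mm above it. A spring washer here pushes the knob up with 2 to 6 N over its first 3 mm: stiff to turn at first (about 0.1 N m), then easier. Between knob and hone at most 20 N may act (a pull or push of over some 8 N, or a side lean, is forcing).
- lh_knob_mid (a point): Middle of the engraved knob (loose, 0.1 to 0.2 kg): black, fluted, 43 mm wide, 40 mm high; z up its axis. White ring round the waist, white arrow on top (clockwise from above = undo). Grip the upper 17 mm. Clockwise it climbs its steep quick thread: follow its push upwards by feel; play about 2 mm up and down, 0.9 mm sideways. Comes free after a quarter to one turn, unmarked: free when a light pull meets no resistance.
- hone_rh: Grey bench hone, fixed: housing 230 x 165 x 66 mm, lap 125 mm wide (face 78 mm above bench; locked, does not turn), deck with a steel post (168 mm high, at x 122, y 56 mm). Origin on the bench under the spindle axis, z up; housing spans x -85 to 145, y -82 to 82 mm. Right-hand spindle, plain knob: leave alone.
- rh_knob_mid (a point): Middle of the plain clamp knob on the right-hand hone: black fluted plastic, 43 mm wide, 40 mm high, no engraving. To be left alone.
- rh_knob (a joint): Angle of the plain knob, rad, 0 at the start; must stay so.
- tray: Square wooden parts tray fixed to the bench, 125 x 125 mm outside, 117 mm inside, 12 mm high, floor 4 mm above the bench. Origin on the bench under its centre, sides along x and y.
- dish_mid (a point): Green glass dish with gravers standing in it, 90 mm wide, gravers up to 85 mm high (bystander, loose); point on its axis 16 mm above the bench.
- copper_mid (a point): Copper practice plate on a dark wooden block, 75 x 60 x 16 mm (bystander, loose); point at its middle, 8 mm above the bench.
- key_mid (a point): Black T-handled vise key lying on the bench, about 64 x 53 x 16 mm (bystander, loose); point 10 mm down its stem from the handle, 8 mm above the bench.
Not all that is in view belongs to the job. Of the things that look like the part that bears lh_knob_mid, the larger one is meant. Several things have the shape of the tray; the one meant has the colours described above.

How it is judged (in metres and radians):
On the way:
1. the knob is unscrewed and lifted clear of the spindle (z of lh_knob_mid in the frame of lh_seat above 0.055 m), for 0.1 s.
At the end, for the whole second after the job is handed in: The engraved knob stands released and at rest on the floor of the wooden tray, arrow up (tilt under 0.12 rad), within 42 mm of its centre along each side; the plain knob turned by under 0.1 rad; dish, copper block and vise key within 20 mm of where they stood (x of lh_knob_mid in the frame of tray between -0.042 and 0.042 m and y of lh_knob_mid in the frame of tray between -0.042 and 0.042 m and z of lh_knob_mid in the frame of tray between 0.02 and 0.028 m and angle between lh_knob_mid's own z axis and vertical below 0.12 rad and linear speed of lh_knob below 0.01 m/s and value of joint rh_knob between -0.1 and 0.1 rad and distance of each of dish_mid, copper_mid, key_mid from where it was at the start of the episode below 0.02 m); the robot touches nothing.
It fails at once if the engraved knob is forced against its hone with more than 20 N (pulled in the thread, pressed down, jammed or leaned sideways) (contact force between lh_knob and hone_lh above 20 N).
It fails at once if the robot bears on either hone with more than 10 N (contact force between any of the arm, the fingers and hone_lh above 10 N or contact force between any of the arm, the fingers and hone_rh above 10 N).
It fails at once if the plain knob is turned by more than 0.1 rad (value of joint rh_knob above 0.1 rad or value of joint rh_knob below -0.1 rad).
It fails at once if the knob is dropped (falls free at over 0.45 m/s, about 1 cm) or banged down in the tray (over 80 N) ((contact force between the fingers and lh_knob below 0.05 N and linear speed of lh_knob above 0.45 m/s) or contact force between lh_knob and tray above 80 N).
It fails at once if the dish, the copper block or the vise key is moved by more than 20 mm (distance of any of dish_mid, copper_mid, key_mid from where it was at the start of the episode above 0.02 m).
It also fails if it takes over 61 s, if anything falls off the work surface, if the arm or the gripper's body presses on something with over 40 N, if the wrist force passes 120 N, or if a joint passes its speed limit or range.

## Robot

A 6-joint arm with a two-finger parallel gripper is mounted at the origin on the work surface. World frame = base frame: x ahead of the robot, y to its left, z up, the work surface at z = 0. Lengths are in mm, angles in rad, forces in N, time in s.
With the tool pointing down it reaches from about 350 to 875 mm from the base axis. Payload 4.2 kg.
Tool frame: the origin (TCP) lies at the very end of the fingers, on their centre line; the grasp point (between the pads) lies 19 mm behind it; z points along the fingers, y is the line along which they close (so a half turn about z gives the same grasp; the last joint's range is limited). The gripper opens to 85 mm and grips with 20 to 120 N. Pads are 22 mm wide; open, the fingers measure 114 mm over their backs; the gripper's body (76 mm by 85 mm) begins 54 mm behind the grasp point. The pads swing forward as they close: fully open they stand 13 mm farther back than shut.
Start: joints at [-0.981, 0.385, 0.008, 0, -1.194, -0.259], TCP at [203.015, -591.087, 231.312] pointing down, gripper open.
Joint ranges: [-3.14, 3.14], [-1.21, 2.06], [-1.07, 1.41], [-3.16, 2.05], [-2.99, -0.16], [-3.1, 3.1]. Speed limits (rad/s): [2.79, 2.79, 3.14, 3.14, 3.14, 3.14].

## Interface

Orientations are given as a unit quaternion [x, y, z, w].
In Python, from bench import arm, optics gives the robot as it stands. The module is installed in compiled form; this text tells all that it offers.
- The arm moves only by the tool step_arm, never from a script. Its argument "motion" is a list of rows, each an object with "dr": the turn, a rotation vector about the tool's x, y, z in units of 8 degrees (1.0 is 8 degrees), a list of three; "slide": the shift along the tool's x, y, z in mm, a list of three; "jaw": the finger opening in mm, from 0 to 85.4. A call has exactly 8 rows; each row is the pose to reach, as a shift and turn from the pose commanded when the call began, along the tool's axes at that moment; what a row does not reach only later rows make up. A row lasts 1/8 s, in which the tool goes at most 62.5 mm and 10.7 degrees, less where a joint would pass 70% of its speed; a pose out of reach is approached as far as the arm can. A call with a gripper value outside its range is refused whole. The fingers move at their own pace and stop on an object; the grip force is fixed at half the most. Time passes only in rows, so rows that repeat a pose let the fingers close, or fill a call up. It gives the time, the measured TCP pose, the force, the opening and the grip force at its end, in the units of the state.
- arm.read_state(): the state, without advancing time (a new reading comes with each control period).
- optics.get_image(name): name is "side" or "top"; returns the picture (420x560x3 uint8, blue, green, red); there is no depth.
- optics.camera_info(name): a dict with "camera_matrix" (3x3 intrinsics, pixels), "view" (4x4, takes a point from world to camera coordinates). Camera axes: x right, y up, looking along -z (the intrinsics and any distortion apply to the point x, -y, -z); pixel columns grow to the right and rows downward; lengths in mm; the calibration is good to about 2 mm. A picture is of the moment at which its call begins. camera_info takes no time and is no camera call.
- arm.job_done(): hands the job in; it is judged then, once.
The state is a dict: "clock": time; "joints": joint angles; "joint_vel": joint speeds; "joint_efforts": joint torques, N m; "position": TCP position; "ee_rot": TCP orientation; "contact_force": force on the tool from outside, world axes, zero at the start; "wrist_torque": the same for the moment, N m; "gripper_width": finger opening in mm; "grasp_force": force on a finger pad.
Only numpy, scipy, OpenCV 4.12 (cv2) and the standard library are available. Lean on these libraries where they do the work, as an engineer would, in place of code of your own. Each camera call takes 0.05 s, during which the arm holds its last target. There are 200 camera calls.

## Working session

There is one attempt and no reset: what is moved stays moved. The work goes in short steps, Python scripts to look and compute and a tool call to move; the robot and the scene stay as the last step left them, time stands still between calls to the robot, and variables do not carry over. Pictures are saved under pics/ and viewed, at most 10 in all, crops included, and the job is handed in when it is done.

Besides the shell and the picture viewer there is one more tool, called after "Call:" by a JSON object that holds its "name" and its "arguments". step_arm: Moves the arm, as the interface text tells. Its arguments: {"type":"object","properties":{"motion":{"type":"array","items":{"type":"object","properties":{"dr":{"type":"array","items":{"type":"number"}},"slide":{"type":"array","items":{"type":"number"}},"jaw":{"type":"number"}}}}},"required":["motion"]}

```bash
mkdir -p pics; python3 - <<'E'
from bench import arm, optics
import cv2
for n in("side","top"):
    cv2.imwrite(f"pics/{n}0.png",optics.get_image(n))
    c=optics.camera_info(n); print({k:(v.round(2).tolist() if hasattr(v,'round') else v) for k,v in c.items()})
print(arm.read_state())
E
```

```text
{'camera_matrix': [[485.78, 0.0, 281.84], [0.0, 485.78, 213.62], [0.0, 0.0, 1.0]], 'view': [[-0.87, -0.5, -0.0, 398.66], [0.25, -0.44, 0.86, -206.01], [-0.43, 0.75, 0.51, -971.3], [0.0, 0.0, 0.0, 1.0]]}
{'camera_matrix': [[384.17, 0.0, 279.95], [0.0, 384.17, 209.37], [0.0, 0.0, 1.0]], 'view': [[0.0, -1.0, -0.03, -37.47], [0.99, -0.0, 0.1, -473.73], [-0.1, -0.03, 0.99, -896.63], [0.0, 0.0, 0.0, 1.0]]}
{'clock': 0.1, 'joints': array([-9.81384486e-01,  3.85455985e-01,  6.79342095e-03, -4.40446911e-04,
       -1.19401191e+00, -2.58612680e-01]), 'joint_vel': array([-0.00037644,  0.00029309,  0.00428236,  0.00174908, -0.00124576,
        0.00042813]), 'joint_efforts': array([-1.70551179e-03, -3.93318558e+01,  1.88927561e+01,  4.19805542e+00,
       -2.60362125e-03,  1.01860715e-05]), 'position': array([ 202.85959404, -590.61903346,  230.35656783]), 'ee_rot': array([-1.64566284e-01,  9.86365558e-01,  9.40130373e-04, -1.99781486e-04]), 'contact_force': array([-0.22852737, -0.49294924,  0.63051665]), 'wrist_torque': array([-0.02220922, -0.00973803,  0.01774144]), 'grasp_force': 0.0, 'gripper_width': 85.54753333483961}
```

View pics/side0.png

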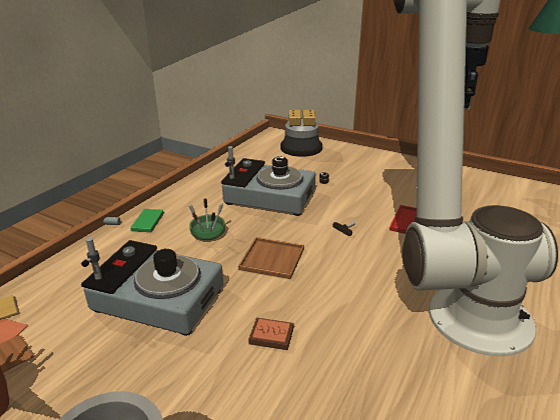

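View pics/top0.png

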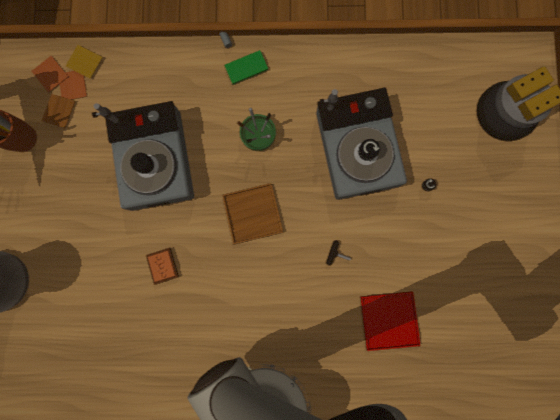

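The side picture shows two hones. The far one, with its knob at (280,165), appears to have the white ring. In the top view that hone is on the right, with its knob at (369,150), and the wooden tray is at (254,213). I'll zoom in.

```bash
cat > h.py <<'E'
from bench import arm, optics
import cv2, numpy as np
def ray(n,u,v):
    c=optics.camera_info(n);K=c["camera_matrix"];V=np.array(c["view"])
    d=np.linalg.inv(K)@[u,v,1]; d=np.array([d[0],-d[1],-d[2]])
    R=V[:3,:3]; return -R.T@V[:3,3], R.T@d
def onz(n,u,v,z):
    o,d=ray(n,u,v); return (o+d*(z-o[2])/d[2])
def proj(n,p):
    c=optics.camera_info(n);V=np.array(c["view"]);q=V[:3,:3]@p+V[:3,3]
    w=np.array(c["camera_matrix"])@[q[0],-q[1],-q[2]]; return w[:2]/w[2]
E
python3 - <<'E'
import cv2,numpy as np
s=cv2.imread("pics/side0.png");t=cv2.imread("pics/top0.png")
A=cv2.resize(s[135:225,215:335],None,fx=3.3,fy=3.3,interpolation=2)
B=cv2.resize(t[85:205,310:445],None,fx=2.9,fy=2.9,interpolation=2)
C=cv2.resize(t[175:250,210:300],None,fx=2.9,fy=2.9,interpolation=2)
im=np.zeros((600,800,3),np.uint8)
im[:A.shape[0],:A.shape[1]]=A; im[:B.shape[0],400:400+B.shape[1]]=B; im[352:352+C.shape[0],:C.shape[1]]=C
cv2.imwrite("pics/crop.png",im)
E
```

```text
(no output)
```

View pics/crop.png

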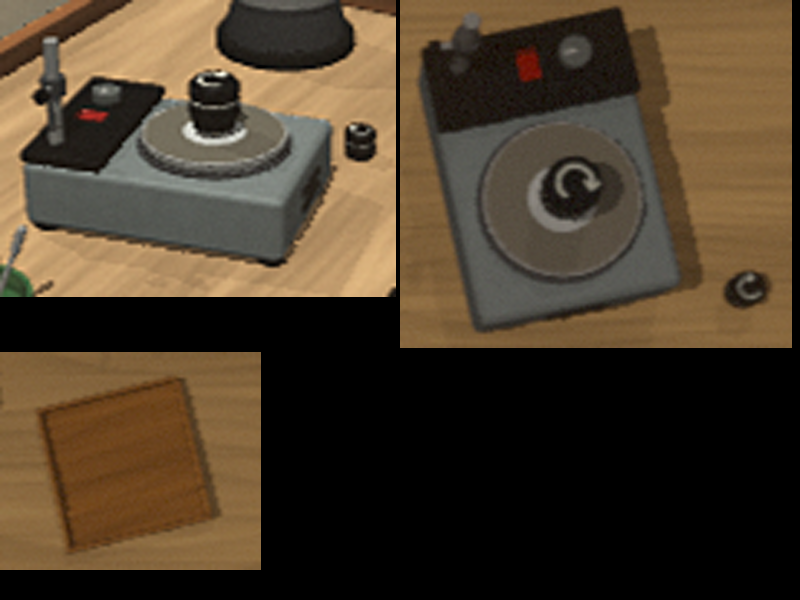

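Confirmed: the right-hand hone in the top view has the engraved knob, with ring and arrow. The small ringed knob lying on the bench is a decoy. Next I'll refine the centres.

```bash
python3 - <<'E'
from h import *
from scipy.optimize import least_squares
t=cv2.imread("pics/top0.png");s=cv2.imread("pics/side0.png")
r=np.round
print("lap top",r(onz("top",365.9,153.6,78),1),"knobtop",r(onz("top",369,149.5,124),1))
print("lap side",r(onz("side",279.8,176.8,78),1),"knob side mid",r(onz("side",280.2,166.5,104),1))
# lap boundary from top by fit: dark rim edges
def tri(obs):
    f=lambda p:np.concatenate([proj(n,np.array([p[0],p[1],z]))-[u,v] for n,u,v,z in obs])
    q=least_squares(f,[500,-200]);return q.x,q.fun
obs=[("top",365.9,153.6,78),("top",369,149.5,124),("side",279.8,176.8,78),("side",280.2,166.5,104)]
print(tri(obs))
c=[(38,410),(182,378),(217,515),(70,551)]
P=[onz("top",210+x/2.9,175+(y-352)/2.9,12)[:2] for x,y in c];P=np.array(P)
print("tray",P.mean(0).round(1),np.linalg.norm(np.roll(P,-1,0)-P,axis=1).round(1),(P[1]-P[0]).round(1))
print("rh knob",onz("top",147,162,104).round(),"dish",onz("top",258,132,30).round(),"copper",onz("top",162,266,16).round(),"key",onz("top",335,252,8).round(),"post",onz("top",332,100,168).round(),onz("top",430,184,15).round())
# dark knob centroids
g=t.max(2)[125:180,345:400]; print((g<60).sum(), g[15:35,12:40:2])
E
```

```text
lap top [ 595.4 -234.6   78. ] knobtop [ 592.8 -232.2  124. ]
lap side [ 586.7 -213.1   78. ] knob side mid [ 591.2 -223.4  104. ]
(array([ 594.22758967, -231.29025067]), array([-1.44434146,  0.4935988 , -0.42572634, -0.64692829,  0.90958088,
       -3.09312379,  0.47619486, -1.27158926]))
tray [465.5  26.5] [124.4 119.2 125.9 121.9] [  26.9 -121.5]
rh knob [572. 258. 104.] dish [663.  16.  30.] copper [338. 245.  16.] key [ 372. -170.    8.] post [ 687. -149.  168.] [ 535. -399.   15.]
433 [[ 91  84  86  75  36  26  41  37  25  65  84  83  81  85]
 [ 87  86  85  52  19  63  94  85  52  32  49  57  72  86]
 [ 85  89  73  23  45 123 137 137 100  35  27  58  54  74]
 [ 84 108  75  25  87 117  61  66 127  82  21  49  57  57]
 [ 99 129  47  38 120  69  20  31  75 119  33  49  58  47]
 [124 113  31  52 118  30  27  25  34 122  45  46  53  56]
 [133  84  24  59 102  25  28  26  47 115  71  40  55  55]
 [139  51  27  70  93  22  20  27  90 127  97  50  54  56]
 [137  46  30  76 107  21  29  25  72 144 130  65  52  59]
 [136  48  25  70 113  29  28  22  38 133 114  36  54  55]
 [120  38  21  47 119  41  31  28  27  91  56  41  55  57]
 [113  41  25  32 119  76  25  30  28  37  22  44  57  57]
 [123  48  28  25  77 104  30  25  26  24  28  49  52  55]
 [123  33  21  26  36  41  18  28  32  28  25  53  56  57]
 [132  41  27  27  25  26  27  26  22  25  33  59  53  52]
 [131  71  42  23  23  34  27  34  26  25  46  58  57  58]
 [127  97  38  27  26  25  25  30  22  39  69  54  54  62]
 [127 109  39  38  32  27  28  24  31  67  75  59  61  78]
 [128 126  73  35  33  35  35  33  52  87  65  65  76  86]
 [127 132 118  65  28  38  42  46  70  91  65  86  87  85]]
```

Call:
{"name": "step_arm", "arguments": {"motion": [{"slide":[-57,24.5,0],"dr":[0,0,-1.3],"jaw":85},{"slide":[-114,49,0],"dr":[0,0,-2.6],"jaw":85},{"slide":[-171,73.5,0],"dr":[0,0,-3.9],"jaw":85},{"slide":[-228,98,0],"dr":[0,0,-5.2],"jaw":85},{"slide":[-285,122.5,0],"dr":[0,0,-6.5],"jaw":85},{"slide":[-342,147,0],"dr":[0,0,-7.8],"jaw":85},{"slide":[-399,171.5,0],"dr":[0,0,-9.1],"jaw":85},{"slide":[-456,196,0],"dr":[0,0,-10.4],"jaw":85}]}}

```text
clock: 1.1
position: [571.7, -255.9, 230.9]
ee_rot: [0.78, -0.626, -0.0, 0.0]
contact_force: [1.6, -2.0, 0.1]
gripper_width: 85.2
grasp_force: 0.0
```

Call:
{"name": "step_arm", "arguments": {"motion": [{"slide":[-6,-10,0],"dr":[0,0,-1.2],"jaw":85},{"slide":[-12,-20,0],"dr":[0,0,-2.4],"jaw":85},{"slide":[-17,-30,10],"dr":[0,0,-3.6],"jaw":85},{"slide":[-17,-30,30],"dr":[0,0,-4.8],"jaw":80},{"slide":[-17,-30,55],"dr":[0,0,-6],"jaw":75},{"slide":[-17,-30,75],"dr":[0,0,-6],"jaw":70},{"slide":[-17,-30,80],"dr":[0,0,-6],"jaw":70},{"slide":[-17,-30,80],"dr":[0,0,-6],"jaw":70}]}}

```text
clock: 2.1
position: [596.4, -234.7, 151.2]
ee_rot: [0.966, -0.258, -0.0, 0.0]
contact_force: [-0.0, 0.4, 0.2]
gripper_width: 70.1
grasp_force: 0.0
```

```bash
python3 - <<'E'
from h import *
s=optics.get_image("side");t=optics.get_image("top")
st=arm.read_state();print(st["position"],st["joints"].round(2),st["contact_force"],st["wrist_torque"])
cv2.imwrite("pics/s1.png",s);cv2.imwrite("pics/t1.png",t)
p=st["position"];print(proj("side",p),proj("side",np.array([596,-234.5,124])),proj("side",np.array([596,-234.5,104])))
A=cv2.resize(s[95:225,215:345],None,fx=3.07,fy=3.07,interpolation=2)
B=cv2.resize(t[85:205,310:440],None,fx=3.07,fy=3.07,interpolation=2)
im=np.zeros((400,800,3),np.uint8);im[:A.shape[0],:A.shape[1]]=A[:400,:400];im[:B.shape[0],400:400+B.shape[1]]=B[:400,:400]
cv2.imwrite("pics/c1.png",im)
E
```

```text
[ 596.95615249 -234.86073297  152.30782821] [-0.12  0.47 -0.06  0.   -1.04  1.17] [ 0.0583735   0.40619306 -0.75878483] [0.05034948 0.05496748 0.01574145]
[280.39532771 148.38516468] [280.67106145 158.04737584] [280.69697263 164.67180349]
```

View pics/c1.png

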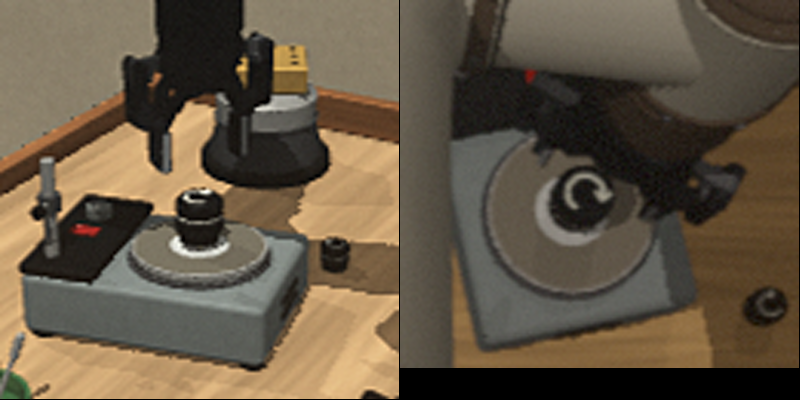

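Call:
{"name": "step_arm", "arguments": {"motion": [{"slide":[0,0,15],"dr":[0,0,0],"jaw":70},{"slide":[0,0,30],"dr":[0,0,0],"jaw":66},{"slide":[0,0,42],"dr":[0,0,0],"jaw":60},{"slide":[0,0,52],"dr":[0,0,0],"jaw":56},{"slide":[0,0,57],"dr":[0,0,0],"jaw":52},{"slide":[0,0,57],"dr":[0,0,0],"jaw":50},{"slide":[0,0,57],"dr":[0,0,0],"jaw":48},{"slide":[0,0,57],"dr":[0,0,0],"jaw":48}]}}

```text
clock: 3.2
position: [596.7, -234.7, 94.9]
ee_rot: [0.966, -0.258, 0.001, -0.0]
contact_force: [-0.1, -0.2, 0.2]
gripper_width: 48.3
grasp_force: 0.0
```

```bash
python3 - <<'E'
from h import *
s=optics.get_image("side")
st=arm.read_state();print(st["position"],st["contact_force"],st["wrist_torque"],st["gripper_width"],st["grasp_force"])
cv2.imwrite("pics/c2.png",cv2.resize(s[125:195,235:325],None,fx=6,fy=6,interpolation=2))
E
```

```text
[ 596.62838468 -234.69387272   94.78490785] [-0.18026823  0.64484989  0.25497113] [-0.00534801  0.06627743  0.00290837] 47.95346793760537 0.0
```

View pics/c2.png

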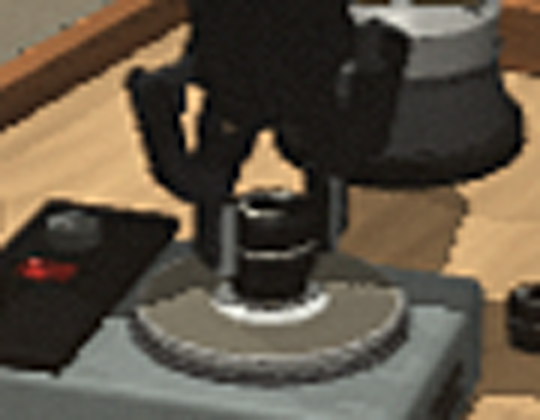

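Call:
{"name": "step_arm", "arguments": {"motion": [{"slide":[0,0,-4],"dr":[0,0,0],"jaw":48},{"slide":[0,0,-7],"dr":[0,0,0],"jaw":47},{"slide":[0,0,-7],"dr":[0,0,0],"jaw":46},{"slide":[0,0,-7],"dr":[0,0,0],"jaw":45.5},{"slide":[0,0,-7],"dr":[0,0,0],"jaw":45},{"slide":[0,0,-7],"dr":[0,0,0],"jaw":44.6},{"slide":[0,0,-7],"dr":[0,0,0],"jaw":44.3},{"slide":[0,0,-7],"dr":[0,0,0],"jaw":44}]}}

```text
clock: 4.25
position: [596.5, -234.4, 101.3]
ee_rot: [0.966, -0.257, 0.0, -0.0]
contact_force: [0.3, 1.8, -0.1]
gripper_width: 43.8
grasp_force: 0.6
```

```bash
cat >> h.py <<'E'
def show():
    st=arm.read_state()
    for k in ("clock","position","contact_force","wrist_torque","gripper_width","grasp_force"): print(k,np.round(st[k],2))
    from scipy.spatial.transform import Rotation as R
    M=R.from_quat(st["ee_rot"]).as_matrix()
    print("tool force",(M.T@st["contact_force"]).round(2),"q6",st["joints"][5].round(3),"yaw",np.degrees(np.arctan2(M[1,0],M[0,0])).round(1),"tool x",M[:,0].round(3),"y",M[:,1].round(3))
E
python3 -c "
from h import *;show()"
```

```text
clock 4.25
position [ 596.47 -234.44  101.29]
contact_force [ 0.34  1.75 -0.09]
wrist_torque [ 0.36 -0.05 -0.01]
gripper_width 43.8
grasp_force 0.56
tool force [-0.58 -1.69  0.1 ] q6 1.173 yaw -29.8 tool x [ 0.867 -0.498 -0.   ] y [-0.498 -0.867 -0.   ]
```

Call:
{"name": "step_arm", "arguments": {"motion": [{"slide":[0,-0.8,0],"dr":[0,0,0],"jaw":44},{"slide":[0,-0.8,0],"dr":[0,0,0],"jaw":44},{"slide":[0,-0.8,0],"dr":[0,0,0],"jaw":43.8},{"slide":[0,-0.8,0],"dr":[0,0,0],"jaw":43.6},{"slide":[0,-0.8,0],"dr":[0,0,0],"jaw":43.4},{"slide":[0,-0.8,0],"dr":[0,0,0],"jaw":43.2},{"slide":[0,-0.8,0],"dr":[0,0,0],"jaw":43},{"slide":[0,-0.8,0],"dr":[0,0,0],"jaw":43}]}}

```text
clock: 5.25
position: [596.8, -234.0, 101.3]
ee_rot: [0.966, -0.258, 0.0, 0.0]
contact_force: [0.9, 0.6, 0.6]
gripper_width: 42.7
grasp_force: 0.0
```

```bash
python3 -c "
from h import *;show()"
```

```text
clock 5.25
position [ 596.79 -233.98  101.32]
contact_force [0.88 0.64 0.62]
wrist_torque [-0.03 -0.02 -0.02]
gripper_width 42.72
grasp_force 0.04
tool force [ 0.45 -0.99 -0.62] q6 1.172 yaw -29.8 tool x [ 0.867 -0.498  0.   ] y [-0.498 -0.867 -0.   ]
```

Call:
{"name": "step_arm", "arguments": {"motion": [{"slide":[0,0,0],"dr":[0,0,0],"jaw":55},{"slide":[0,0,0],"dr":[0,0,0],"jaw":60},{"slide":[0,0,0],"dr":[0,0,-1.3],"jaw":60},{"slide":[0,0,0],"dr":[0,0,-2.6],"jaw":60},{"slide":[0,0,0],"dr":[0,0,-3.9],"jaw":60},{"slide":[0,0,0],"dr":[0,0,-5.2],"jaw":60},{"slide":[0,0,0],"dr":[0,0,-6.5],"jaw":60},{"slide":[0,0,0],"dr":[0,0,-7.8],"jaw":60}]}}

```text
clock: 6.25
position: [596.8, -234.0, 101.3]
ee_rot: [0.959, 0.283, 0.0, 0.0]
contact_force: [-0.2, 0.0, 0.5]
gripper_width: 60.0
grasp_force: 0.0
```

Call:
{"name": "step_arm", "arguments": {"motion": [{"slide":[0,0,0],"dr":[0,0,-1.3],"jaw":60},{"slide":[0,0,0],"dr":[0,0,-2.6],"jaw":55},{"slide":[0,0,0],"dr":[0,0,-3.9],"jaw":50},{"slide":[0,0,0],"dr":[0,0,-4.5],"jaw":47},{"slide":[0,0,0],"dr":[0,0,-4.5],"jaw":46},{"slide":[0,0,0],"dr":[0,0,-4.5],"jaw":45},{"slide":[0,0,0],"dr":[0,0,-4.5],"jaw":44.4},{"slide":[0,0,0],"dr":[0,0,-4.5],"jaw":44}]}}

```text
clock: 7.25
position: [596.8, -234.0, 101.3]
ee_rot: [0.826, 0.563, -0.0, -0.0]
contact_force: [0.2, -0.2, 0.4]
gripper_width: 44.2
grasp_force: 0.0
```

```bash
python3 -c "
from h import *;show()"
```

```text
clock 7.25
position [ 596.78 -233.97  101.32]
contact_force [ 0.15 -0.16  0.44]
wrist_torque [0.03 0.02 0.04]
gripper_width 44.16
grasp_force 0.0
tool force [-0.09  0.2  -0.44] q6 2.889 yaw 68.5 tool x [0.366 0.931 0.   ] y [ 0.931 -0.366 -0.   ]
```

Call:
{"name": "step_arm", "arguments": {"motion": [{"slide":[0,0,0],"dr":[0,0,0],"jaw":43.8},{"slide":[0,0,0],"dr":[0,0,0],"jaw":43.6},{"slide":[0,0,0],"dr":[0,0,0],"jaw":43.4},{"slide":[0,0,0],"dr":[0,0,0],"jaw":43.2},{"slide":[0,0,0],"dr":[0,0,0],"jaw":43},{"slide":[0,0,0],"dr":[0,0,0],"jaw":42.8},{"slide":[0,0,0],"dr":[0,0,0],"jaw":42.6},{"slide":[0,0,0],"dr":[0,0,0],"jaw":42.6}]}}

```text
clock: 8.25
position: [597.1, -234.1, 101.5]
ee_rot: [0.826, 0.563, 0.0, 0.0]
contact_force: [0.4, -0.9, -0.5]
gripper_width: 42.6
grasp_force: 5.9
```

```bash
python3 -c "
from h import *;show()"
```

```text
clock 8.25
position [ 597.08 -234.08  101.48]
contact_force [ 0.36 -0.92 -0.47]
wrist_torque [-0.24 -0.41 -0.04]
gripper_width 42.6
grasp_force 5.91
tool force [-0.73  0.67  0.48] q6 2.889 yaw 68.6 tool x [0.366 0.931 0.   ] y [ 0.931 -0.366  0.001]
```

Call:
{"name": "step_arm", "arguments": {"motion": [{"slide":[0,0,0],"dr":[0,0,0],"jaw":41},{"slide":[0,0,0],"dr":[0,0,0],"jaw":38},{"slide":[0,0,0],"dr":[0,0,0],"jaw":35},{"slide":[0,0,0],"dr":[0,0,0.4],"jaw":35},{"slide":[0,0,0],"dr":[0,0,0.8],"jaw":35},{"slide":[0,0,0],"dr":[0,0,1.2],"jaw":35},{"slide":[0,0,0],"dr":[0,0,1.5],"jaw":35},{"slide":[0,0,0],"dr":[0,0,1.5],"jaw":35}]}}

```text
clock: 9.25
position: [596.4, -233.8, 101.3]
ee_rot: [0.881, 0.474, -0.0, -0.0]
contact_force: [-0.4, -0.8, 2.2]
gripper_width: 41.0
grasp_force: 60.3
```

```bash
python3 -c "
from h import *;show()"
```

```text
clock 9.25
position [ 596.4  -233.81  101.33]
contact_force [-0.43 -0.76  2.16]
wrist_torque [ 0.13 -0.02 -0.08]
gripper_width 40.98
grasp_force 60.28
tool force [-0.87  0.06 -2.16] q6 2.68 yaw 56.6 tool x [ 0.551  0.835 -0.   ] y [ 0.835 -0.551 -0.001]
```

Call:
{"name": "step_arm", "arguments": {"motion": [{"slide":[0,0,0],"dr":[0,0,0.3],"jaw":35},{"slide":[0,0,-0.2],"dr":[0,0,0.6],"jaw":35},{"slide":[0,0,-0.4],"dr":[0,0,0.9],"jaw":35},{"slide":[0,0,-0.6],"dr":[0,0,1.2],"jaw":35},{"slide":[0,0,-0.8],"dr":[0,0,1.5],"jaw":35},{"slide":[0,0,-0.8],"dr":[0,0,1.8],"jaw":35},{"slide":[0,0,-0.8],"dr":[0,0,2.0],"jaw":35},{"slide":[0,0,-0.8],"dr":[0,0,2.0],"jaw":35}]}}

```text
clock: 10.25
position: [596.4, -233.8, 101.9]
ee_rot: [0.938, 0.347, -0.0, -0.0]
contact_force: [0.4, 0.5, 1.0]
gripper_width: 41.3
grasp_force: 60.3
```

```bash
python3 -c "
from h import *;show()"
```

```text
clock 10.25
position [ 596.4  -233.81  101.88]
contact_force [0.43 0.53 0.99]
wrist_torque [0.1  0.   0.02]
gripper_width 41.28
grasp_force 60.3
tool force [ 0.67 -0.12 -0.99] q6 2.401 yaw 40.6 tool x [ 0.76  0.65 -0.  ] y [ 0.65  -0.76  -0.001]
```

Call:
{"name": "step_arm", "arguments": {"motion": [{"slide":[0,0,0],"dr":[0,0,0.4],"jaw":35},{"slide":[0,0,0],"dr":[0,0,0.8],"jaw":35},{"slide":[0,0,0],"dr":[0,0,1.2],"jaw":35},{"slide":[0,0,-0.2],"dr":[0,0,1.5],"jaw":35},{"slide":[0,0,-0.4],"dr":[0,0,1.8],"jaw":35},{"slide":[0,0,-0.6],"dr":[0,0,2.1],"jaw":35},{"slide":[0,0,-0.8],"dr":[0,0,2.4],"jaw":35},{"slide":[0,0,-0.8],"dr":[0,0,2.4],"jaw":35}]}}

```text
clock: 11.25
position: [596.4, -233.9, 102.5]
ee_rot: [0.983, 0.186, -0.0, -0.0]
contact_force: [0.3, -0.9, 1.2]
gripper_width: 40.8
grasp_force: 60.4
```

```bash
python3 -c "
from h import *;show()"
```

```text
clock 11.25
position [ 596.39 -233.88  102.51]
contact_force [ 0.29 -0.86  1.19]
wrist_torque [ 0.07 -0.04  0.  ]
gripper_width 40.8
grasp_force 60.4
tool force [-0.04  0.9  -1.19] q6 2.066 yaw 21.4 tool x [ 0.931  0.365 -0.001] y [ 0.365 -0.931 -0.001]
```

Call:
{"name": "step_arm", "arguments": {"motion": [{"slide":[0,0,0],"dr":[0,0,0.4],"jaw":35},{"slide":[0,0,-0.2],"dr":[0,0,0.8],"jaw":35},{"slide":[0,0,-0.3],"dr":[0,0,1.2],"jaw":35},{"slide":[0,0,-0.4],"dr":[0,0,1.6],"jaw":35},{"slide":[0,0,-0.5],"dr":[0,0,2.0],"jaw":35},{"slide":[0,0,-0.6],"dr":[0,0,2.4],"jaw":35},{"slide":[0,0,-0.7],"dr":[0,0,2.8],"jaw":35},{"slide":[0,0,-0.7],"dr":[0,0,2.8],"jaw":35}]}}

```text
clock: 12.25
position: [596.5, -233.9, 103.2]
ee_rot: [1.0, -0.009, -0.0, -0.0]
contact_force: [0.1, -0.0, -0.5]
gripper_width: 41.1
grasp_force: 60.5
```

```bash
python3 -c "
from h import *;show()"
```

```text
clock 12.25
position [ 596.52 -233.89  103.2 ]
contact_force [ 0.12 -0.01 -0.45]
wrist_torque [ 0.04 -0.15  0.03]
gripper_width 41.14
grasp_force 60.51
tool force [0.12 0.01 0.45] q6 1.676 yaw -1.0 tool x [ 1.    -0.017 -0.001] y [-0.017 -1.    -0.   ]
```

Call:
{"name": "step_arm", "arguments": {"motion": [{"slide":[0,0,0],"dr":[0,0,0.4],"jaw":35},{"slide":[0,0,0],"dr":[0,0,0.8],"jaw":35},{"slide":[0,0,0],"dr":[0,0,1.2],"jaw":35},{"slide":[0,0,0],"dr":[0,0,1.6],"jaw":35},{"slide":[0,0,0],"dr":[0,0,2.0],"jaw":35},{"slide":[0,0,0],"dr":[0,0,2.4],"jaw":35},{"slide":[0,0,0],"dr":[0,0,2.8],"jaw":35},{"slide":[0,0,0],"dr":[0,0,2.8],"jaw":35}]}}

```text
clock: 13.25
position: [597.1, -234.1, 104.0]
ee_rot: [0.979, -0.202, 0.0, 0.0]
contact_force: [0.8, 0.3, 0.9]
gripper_width: 40.9
grasp_force: 60.5
```

```bash
python3 -c "
from h import *;show()"
```

```text
clock 13.25
position [ 597.08 -234.06  103.98]
contact_force [0.77 0.27 0.94]
wrist_torque [ 0.   -0.15  0.06]
gripper_width 40.89
grasp_force 60.55
tool force [ 0.6  -0.55 -0.94] q6 1.285 yaw -23.3 tool x [ 0.918 -0.396  0.001] y [-0.396 -0.918  0.   ]
```

Call:
{"name": "step_arm", "arguments": {"motion": [{"slide":[0,0,0],"dr":[0,0,0.4],"jaw":35},{"slide":[0,0,-0.1],"dr":[0,0,0.8],"jaw":35},{"slide":[0,0,-0.2],"dr":[0,0,1.2],"jaw":35},{"slide":[0,0,-0.4],"dr":[0,0,1.6],"jaw":35},{"slide":[0,0,-0.5],"dr":[0,0,2.0],"jaw":35},{"slide":[0,0,-0.6],"dr":[0,0,2.4],"jaw":35},{"slide":[0,0,-0.7],"dr":[0,0,2.8],"jaw":35},{"slide":[0,0,-0.7],"dr":[0,0,2.8],"jaw":35}]}}

```text
clock: 14.25
position: [597.1, -234.2, 104.9]
ee_rot: [0.921, -0.388, 0.0, 0.0]
contact_force: [-1.1, -0.1, 3.7]
gripper_width: 41.4
grasp_force: 60.5
```

```bash
python3 -c "
from h import *;show()"
```

```text
clock 14.25
position [ 597.05 -234.19  104.89]
contact_force [-1.11 -0.14  3.74]
wrist_torque [-0.02  0.01  0.02]
gripper_width 41.35
grasp_force 60.54
tool force [-0.67  0.89 -3.74] q6 0.894 yaw -45.7 tool x [ 0.698 -0.716  0.001] y [-0.716 -0.698 -0.   ]
```

Call:
{"name": "step_arm", "arguments": {"motion": [{"slide":[0,0,-0.4],"dr":[0,0,0.2],"jaw":35},{"slide":[0,0,-0.7],"dr":[0,0,0.6],"jaw":35},{"slide":[0,0,-1.0],"dr":[0,0,1.0],"jaw":35},{"slide":[0,0,-1.3],"dr":[0,0,1.4],"jaw":35},{"slide":[0,0,-1.6],"dr":[0,0,1.9],"jaw":35},{"slide":[0,0,-1.8],"dr":[0,0,2.4],"jaw":35},{"slide":[0,0,-2.0],"dr":[0,0,2.8],"jaw":35},{"slide":[0,0,-2.0],"dr":[0,0,2.8],"jaw":35}]}}

```text
clock: 15.25
position: [596.7, -234.0, 106.0]
ee_rot: [0.828, -0.561, -0.0, 0.0]
contact_force: [0.5, -1.1, 0.2]
gripper_width: 41.1
grasp_force: 60.5
```

```bash
python3 -c "
from h import *;show()"
```

```text
clock 15.25
position [ 596.71 -234.02  105.99]
contact_force [ 0.55 -1.15  0.21]
wrist_torque [-0.22 -0.18  0.05]
gripper_width 41.11
grasp_force 60.53
tool force [ 1.27 -0.08 -0.21] q6 0.502 yaw -68.2 tool x [ 0.371 -0.929 -0.   ] y [-0.929 -0.371  0.   ]
```

Call:
{"name": "step_arm", "arguments": {"motion": [{"slide":[0,0,0],"dr":[0,0,0.4],"jaw":35},{"slide":[0,0,-0.2],"dr":[0,0,0.8],"jaw":35},{"slide":[0,0,-0.4],"dr":[0,0,1.2],"jaw":35},{"slide":[0,0,-0.5],"dr":[0,0,1.6],"jaw":35},{"slide":[0,0,-0.6],"dr":[0,0,2.0],"jaw":35},{"slide":[0,0,-0.8],"dr":[0,0,2.4],"jaw":35},{"slide":[0,0,-1.0],"dr":[0,0,2.8],"jaw":35},{"slide":[0,0,-1.0],"dr":[0,0,2.8],"jaw":35}]}}

```text
clock: 16.25
position: [596.5, -233.9, 107.0]
ee_rot: [-0.704, 0.711, 0.0, -0.0]
contact_force: [0.1, -0.1, 1.0]
gripper_width: 41.2
grasp_force: 60.5
```

```bash
python3 -c "
from h import *;show()"
```

```text
clock 16.25
position [ 596.5  -233.95  107.  ]
contact_force [ 0.14 -0.08  1.04]
wrist_torque [-0.14 -0.08  0.03]
gripper_width 41.23
grasp_force 60.52
tool force [ 0.08 -0.14 -1.04] q6 0.112 yaw -90.6 tool x [-0.01 -1.   -0.  ] y [-1.     0.01   0.001]
```

Call:
{"name": "step_arm", "arguments": {"motion": [{"slide":[0,0,-0.2],"dr":[0,0,0.4],"jaw":35},{"slide":[0,0,-0.4],"dr":[0,0,0.8],"jaw":35},{"slide":[0,0,-0.6],"dr":[0,0,1.2],"jaw":35},{"slide":[0,0,-0.8],"dr":[0,0,1.6],"jaw":35},{"slide":[0,0,-1.0],"dr":[0,0,2.0],"jaw":35},{"slide":[0,0,-1.2],"dr":[0,0,2.4],"jaw":35},{"slide":[0,0,-1.4],"dr":[0,0,2.8],"jaw":35},{"slide":[0,0,-1.4],"dr":[0,0,2.8],"jaw":35}]}}

```text
clock: 17.25
position: [596.4, -233.8, 108.1]
ee_rot: [-0.552, 0.834, 0.001, -0.0]
contact_force: [0.3, -0.9, 0.1]
gripper_width: 41.0
grasp_force: 60.6
```

```bash
python3 -c "
from h import *;show()"
```

```text
clock 17.25
position [ 596.38 -233.78  108.07]
contact_force [ 0.28 -0.9   0.06]
wrist_torque [-0.11 -0.15  0.02]
gripper_width 41.0
grasp_force 60.59
tool force [ 0.72 -0.61 -0.06] q6 -0.279 yaw -113.0 tool x [-0.39  -0.921 -0.   ] y [-0.921  0.39   0.001]
```

Call:
{"name": "step_arm", "arguments": {"motion": [{"slide":[0,0,-0.2],"dr":[0,0,0.5],"jaw":35},{"slide":[0,0,-0.4],"dr":[0,0,1.0],"jaw":35},{"slide":[0,0,-0.6],"dr":[0,0,1.5],"jaw":35},{"slide":[0,0,-0.8],"dr":[0,0,2.0],"jaw":35},{"slide":[0,0,-1.0],"dr":[0,0,2.5],"jaw":35},{"slide":[0,0,-1.3],"dr":[0,0,3.0],"jaw":35},{"slide":[0,0,-1.5],"dr":[0,0,3.5],"jaw":35},{"slide":[0,0,-1.5],"dr":[0,0,3.5],"jaw":35}]}}

```text
clock: 18.25
position: [596.3, -233.7, 109.5]
ee_rot: [-0.334, 0.942, 0.001, -0.0]
contact_force: [1.2, 0.3, -2.2]
gripper_width: 40.9
grasp_force: 60.7
```

```bash
python3 -c "
from h import *;show()"
```

```text
clock 18.25
position [ 596.33 -233.72  109.45]
contact_force [ 1.19  0.27 -2.24]
wrist_torque [-0.07 -0.19  0.01]
gripper_width 40.89
grasp_force 60.73
tool force [-1.09 -0.54  2.23] q6 -0.767 yaw -140.9 tool x [-0.776 -0.63   0.001] y [-0.63   0.776  0.001]
```

Call:
{"name": "step_arm", "arguments": {"motion": [{"slide":[0,0,-0.2],"dr":[0,0,0],"jaw":35},{"slide":[0,0,-0.4],"dr":[0,0,0],"jaw":35},{"slide":[0,0,-0.6],"dr":[0,0,0],"jaw":35},{"slide":[0,0,-0.8],"dr":[0,0,0],"jaw":35},{"slide":[0,0,-0.8],"dr":[0,0,0],"jaw":35},{"slide":[0,0,-0.8],"dr":[0,0,0],"jaw":35},{"slide":[0,0,-0.8],"dr":[0,0,0],"jaw":35},{"slide":[0,0,-0.8],"dr":[0,0,0],"jaw":35}]}}

```text
clock: 19.25
position: [596.8, -234.0, 111.0]
ee_rot: [-0.333, 0.943, 0.0, 0.0]
contact_force: [-0.0, -0.5, -1.2]
gripper_width: 41.4
grasp_force: 60.7
```

```bash
python3 -c "
from h import *;show()"
```

```text
clock 19.25
position [ 596.77 -233.99  111.02]
contact_force [-0.03 -0.46 -1.19]
wrist_torque [0.01 0.06 0.03]
gripper_width 41.37
grasp_force 60.74
tool force [ 0.32 -0.34  1.19] q6 -0.769 yaw -141.0 tool x [-0.778 -0.629 -0.   ] y [-0.629  0.778  0.   ]
```

Call:
{"name": "step_arm", "arguments": {"motion": [{"slide":[0,0,-0.2],"dr":[0,0,0],"jaw":35},{"slide":[0,0,-0.4],"dr":[0,0,0],"jaw":35},{"slide":[0,0,-0.6],"dr":[0,0,0],"jaw":35},{"slide":[0,0,-0.8],"dr":[0,0,0],"jaw":35},{"slide":[0,0,-1.0],"dr":[0,0,0],"jaw":35},{"slide":[0,0,-1.0],"dr":[0,0,0],"jaw":35},{"slide":[0,0,-1.0],"dr":[0,0,0],"jaw":35},{"slide":[0,0,-1.0],"dr":[0,0,0],"jaw":35}]}}

```text
clock: 20.25
position: [596.7, -234.0, 112.0]
ee_rot: [-0.333, 0.943, 0.0, -0.0]
contact_force: [-0.6, -0.4, -2.1]
gripper_width: 41.4
grasp_force: 60.7
```

```bash
python3 -c "
from h import *;show()"
```

```text
clock 20.25
position [ 596.75 -233.98  111.98]
contact_force [-0.61 -0.44 -2.11]
wrist_torque [-0.04  0.05 -0.01]
gripper_width 41.4
grasp_force 60.74
tool force [0.76 0.04 2.11] q6 -0.769 yaw -141.1 tool x [-0.778 -0.629  0.   ] y [-0.629  0.778  0.   ]
```

Call:
{"name": "step_arm", "arguments": {"motion": [{"slide":[0,0,-0.2],"dr":[0,0,0],"jaw":35},{"slide":[0,0,-0.4],"dr":[0,0,0],"jaw":35},{"slide":[0,0,-0.6],"dr":[0,0,0],"jaw":35},{"slide":[0,0,-0.8],"dr":[0,0,0],"jaw":35},{"slide":[0,0,-1.0],"dr":[0,0,0],"jaw":35},{"slide":[0,0,-1.0],"dr":[0,0,0],"jaw":35},{"slide":[0,0,-1.0],"dr":[0,0,0],"jaw":35},{"slide":[0,0,-1.0],"dr":[0,0,0],"jaw":35}]}}

```text
clock: 21.25
position: [596.8, -234.0, 113.0]
ee_rot: [-0.333, 0.943, -0.0, -0.0]
contact_force: [-0.0, 1.1, -2.4]
gripper_width: 40.8
grasp_force: 60.7
```

```bash
python3 -c "
from h import *;show()"
```

```text
clock 21.25
position [ 596.76 -234.    113.02]
contact_force [-0.02  1.14 -2.37]
wrist_torque [-0.01  0.02  0.08]
gripper_width 40.81
grasp_force 60.74
tool force [-0.7   0.9   2.37] q6 -0.769 yaw -141.0 tool x [-0.778 -0.629  0.   ] y [-0.629  0.778 -0.   ]
```

Call:
{"name": "step_arm", "arguments": {"motion": [{"slide":[0,0,-0.2],"dr":[0,0,0],"jaw":35},{"slide":[0,0,-0.4],"dr":[0,0,0],"jaw":35},{"slide":[0,0,-0.6],"dr":[0,0,0],"jaw":35},{"slide":[0,0,-0.8],"dr":[0,0,0],"jaw":35},{"slide":[0,0,-1.0],"dr":[0,0,0],"jaw":35},{"slide":[0,0,-1.2],"dr":[0,0,0],"jaw":35},{"slide":[0,0,-1.5],"dr":[0,0,0],"jaw":35},{"slide":[0,0,-1.5],"dr":[0,0,0],"jaw":35}]}}

```text
clock: 22.25
position: [596.8, -234.0, 114.6]
ee_rot: [-0.333, 0.943, -0.0, 0.0]
contact_force: [-0.4, 0.4, -1.7]
gripper_width: 41.2
grasp_force: 60.7
```

```bash
python3 -c "
from h import *;show()"
```

```text
clock 22.25
position [ 596.79 -233.97  114.55]
contact_force [-0.43  0.35 -1.7 ]
wrist_torque [ 0.07 -0.05  0.03]
gripper_width 41.21
grasp_force 60.74
tool force [0.12 0.54 1.7 ] q6 -0.769 yaw -141.0 tool x [-0.778 -0.629 -0.   ] y [-0.629  0.778 -0.   ]
```

Call:
{"name": "step_arm", "arguments": {"motion": [{"slide":[0,0,-2],"dr":[0,0,0],"jaw":35},{"slide":[0,0,-5],"dr":[0,0,0],"jaw":35},{"slide":[0,0,-10],"dr":[0,0,0],"jaw":35},{"slide":[0,0,-18],"dr":[0,0,0],"jaw":35},{"slide":[0,0,-28],"dr":[0,0,0],"jaw":35},{"slide":[0,0,-38],"dr":[0,0,0],"jaw":35},{"slide":[0,0,-46],"dr":[0,0,0],"jaw":35},{"slide":[0,0,-50],"dr":[0,0,0],"jaw":35}]}}

```text
clock: 23.25
position: [597.0, -234.0, 165.4]
ee_rot: [-0.333, 0.943, -0.0, 0.0]
contact_force: [0.4, 0.4, -1.6]
gripper_width: 40.9
grasp_force: 60.7
```

```bash
python3 -c "
from h import *;show()
cv2.imwrite('pics/c3.png',cv2.resize(optics.get_image('side')[95:195,205:345],None,fx=4,fy=4,interpolation=2))"
```

```text
clock 23.25
position [ 597.   -234.01  165.37]
contact_force [ 0.44  0.42 -1.58]
wrist_torque [ 0.07 -0.01 -0.  ]
gripper_width 40.91
grasp_force 60.75
tool force [-0.61  0.05  1.58] q6 -0.769 yaw -141.0 tool x [-0.778 -0.629 -0.001] y [-0.629  0.778 -0.001]
```

View pics/c3.png

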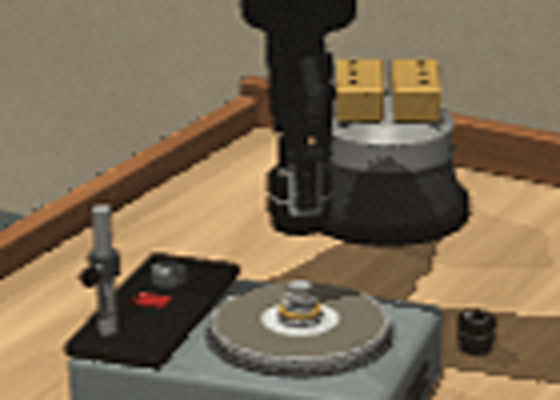

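Call:
{"name": "step_arm", "arguments": {"motion": [{"slide":[-4,18,0],"dr":[0,0,0],"jaw":35},{"slide":[-12,56,0],"dr":[0,0,0],"jaw":35},{"slide":[-22,103,0],"dr":[0,0,0],"jaw":35},{"slide":[-33,152,0],"dr":[0,0,0],"jaw":35},{"slide":[-44,202,10],"dr":[0,0,0],"jaw":35},{"slide":[-54,248,30],"dr":[0,0,0],"jaw":35},{"slide":[-60,275,50],"dr":[0,0,0],"jaw":35},{"slide":[-61.6,285.4,65],"dr":[0,0,0],"jaw":35}]}}

```text
clock: 24.3
position: [463.3, 28.2, 98.9]
ee_rot: [-0.335, 0.942, 0.0, -0.001]
contact_force: [0.1, 0.4, -1.6]
gripper_width: 40.9
grasp_force: 61.0
```

Call:
{"name": "step_arm", "arguments": {"motion": [{"slide":[0,0,10],"dr":[0,0,0],"jaw":35},{"slide":[0,0,25],"dr":[0,0,0],"jaw":35},{"slide":[0,0,40],"dr":[0,0,0],"jaw":35},{"slide":[0,0,52],"dr":[0,0,0],"jaw":35},{"slide":[0,0,60],"dr":[0,0,0],"jaw":35},{"slide":[0,0,64],"dr":[0,0,0],"jaw":35},{"slide":[0,0,66],"dr":[0,0,0],"jaw":35},{"slide":[0,0,66],"dr":[0,0,0],"jaw":35}]}}

```text
clock: 25.3
position: [465.4, 26.7, 33.7]
ee_rot: [-0.333, 0.943, -0.0, 0.0]
contact_force: [0.2, 0.1, -2.1]
gripper_width: 40.9
grasp_force: 61.0
```

```bash
python3 -c "
from h import *;show()
im=optics.get_image('side');cv2.imwrite('pics/c4.png',cv2.resize(im[190:300,200:340],None,fx=4,fy=4,interpolation=2))"
```

```text
clock 25.3
position [465.44  26.75  33.68]
contact_force [ 0.16  0.06 -2.08]
wrist_torque [0.06 0.01 0.04]
gripper_width 40.87
grasp_force 61.04
tool force [-0.16 -0.05  2.08] q6 -1.298 yaw -141.0 tool x [-0.778 -0.629 -0.   ] y [-0.629  0.778 -0.   ]
```

View pics/c4.png

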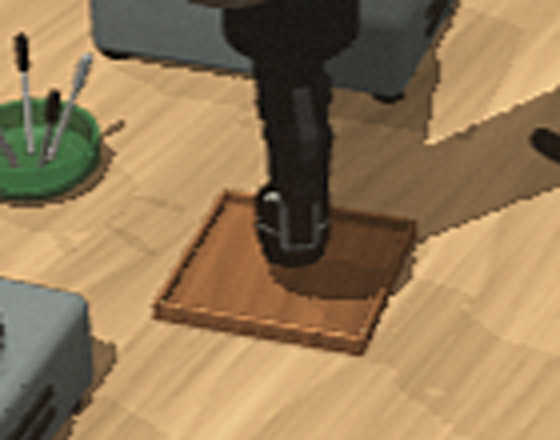

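The knob hangs over the middle of the tray, just above the floor. I'll lower it by feel.

Call:
{"name": "step_arm", "arguments": {"motion": [{"slide":[0,0,2],"dr":[0,0,0],"jaw":35},{"slide":[0,0,4],"dr":[0,0,0],"jaw":35},{"slide":[0,0,6],"dr":[0,0,0],"jaw":35},{"slide":[0,0,7.5],"dr":[0,0,0],"jaw":35},{"slide":[0,0,9],"dr":[0,0,0],"jaw":35},{"slide":[0,0,10],"dr":[0,0,0],"jaw":35},{"slide":[0,0,10.5],"dr":[0,0,0],"jaw":35},{"slide":[0,0,10.5],"dr":[0,0,0],"jaw":35}]}}

```text
clock: 26.35
position: [465.3, 26.7, 23.0]
ee_rot: [-0.333, 0.943, -0.0, -0.0]
contact_force: [-0.3, -0.9, -1.3]
gripper_width: 40.9
grasp_force: 61.0
```

Call:
{"name": "step_arm", "arguments": {"motion": [{"slide":[0,0,0.2],"dr":[0,0,0],"jaw":35},{"slide":[0,0,0.4],"dr":[0,0,0],"jaw":35},{"slide":[0,0,0.6],"dr":[0,0,0],"jaw":35},{"slide":[0,0,0.8],"dr":[0,0,0],"jaw":35},{"slide":[0,0,1.0],"dr":[0,0,0],"jaw":35},{"slide":[0,0,1.2],"dr":[0,0,0],"jaw":35},{"slide":[0,0,1.2],"dr":[0,0,0],"jaw":35},{"slide":[0,0,1.2],"dr":[0,0,0],"jaw":35}]}}

```text
clock: 27.35
position: [465.2, 26.7, 21.8]
ee_rot: [-0.333, 0.943, -0.0, -0.0]
contact_force: [-0.3, -0.8, -0.9]
gripper_width: 41.6
grasp_force: 61.0
```

Call:
{"name": "step_arm", "arguments": {"motion": [{"slide":[0,0,0.2],"dr":[0,0,0],"jaw":35},{"slide":[0,0,0.4],"dr":[0,0,0],"jaw":35},{"slide":[0,0,0.6],"dr":[0,0,0],"jaw":35},{"slide":[0,0,0.8],"dr":[0,0,0],"jaw":35},{"slide":[0,0,0.8],"dr":[0,0,0],"jaw":35},{"slide":[0,0,0.8],"dr":[0,0,0],"jaw":35},{"slide":[0,0,0.8],"dr":[0,0,0],"jaw":35},{"slide":[0,0,0.8],"dr":[0,0,0],"jaw":35}]}}

```text
clock: 28.35
position: [465.3, 26.7, 21.0]
ee_rot: [-0.333, 0.943, 0.0, 0.0]
contact_force: [0.4, 0.1, -1.5]
gripper_width: 41.2
grasp_force: 61.0
```

Call:
{"name": "step_arm", "arguments": {"motion": [{"slide":[0,0,0.2],"dr":[0,0,0],"jaw":35},{"slide":[0,0,0.4],"dr":[0,0,0],"jaw":35},{"slide":[0,0,0.6],"dr":[0,0,0],"jaw":35},{"slide":[0,0,0.8],"dr":[0,0,0],"jaw":35},{"slide":[0,0,1.0],"dr":[0,0,0],"jaw":35},{"slide":[0,0,1.0],"dr":[0,0,0],"jaw":35},{"slide":[0,0,1.0],"dr":[0,0,0],"jaw":35},{"slide":[0,0,1.0],"dr":[0,0,0],"jaw":35}]}}

```text
clock: 29.35
position: [465.3, 26.7, 20.1]
ee_rot: [-0.333, 0.943, -0.0, 0.0]
contact_force: [-0.1, 0.3, 0.9]
gripper_width: 41.1
grasp_force: 61.0
```

Contact is felt, so I'll release and back off.

Call:
{"name": "step_arm", "arguments": {"motion": [{"slide":[0,0,0.2],"dr":[0,0,0],"jaw":35},{"slide":[0,0,0.2],"dr":[0,0,0],"jaw":41},{"slide":[0,0,0.2],"dr":[0,0,0],"jaw":42.5},{"slide":[0,0,0.2],"dr":[0,0,0],"jaw":44},{"slide":[0,0,0.2],"dr":[0,0,0],"jaw":47},{"slide":[0,0,0.2],"dr":[0,0,0],"jaw":52},{"slide":[0,0,0.2],"dr":[0,0,0],"jaw":60},{"slide":[0,0,0.2],"dr":[0,0,0],"jaw":60}]}}

```text
clock: 30.35
position: [465.3, 26.7, 19.8]
ee_rot: [-0.333, 0.943, 0.0, 0.0]
contact_force: [0.1, -0.2, -0.4]
gripper_width: 60.0
grasp_force: 0.0
```

Call:
{"name": "step_arm", "arguments": {"motion": [{"slide":[0,0,-2],"dr":[0,0,0],"jaw":60},{"slide":[0,0,-8],"dr":[0,0,0],"jaw":60},{"slide":[0,0,-18],"dr":[0,0,0],"jaw":60},{"slide":[0,0,-34],"dr":[0,0,0],"jaw":60},{"slide":[0,0,-60],"dr":[0,0,0],"jaw":60},{"slide":[0,0,-90],"dr":[0,0,0],"jaw":60},{"slide":[0,0,-120],"dr":[0,0,0],"jaw":60},{"slide":[0,0,-120],"dr":[0,0,0],"jaw":60}]}}

```text
clock: 31.35
position: [466.9, 27.3, 142.9]
ee_rot: [-0.334, 0.943, 0.0, 0.003]
contact_force: [0.1, 0.0, 0.1]
gripper_width: 60.0
grasp_force: 0.0
```

```bash
python3 -c "
from h import *;show()
im=optics.get_image('side');cv2.imwrite('pics/c5.png',cv2.resize(im[140:360,80:360],None,fx=2.7,fy=2.7,interpolation=2))"
```

```text
clock 31.35
position [466.87  27.27 142.87]
contact_force [0.07 0.03 0.11]
wrist_torque [-0.    0.04  0.03]
gripper_width 59.99
grasp_force 0.0
tool force [-0.07 -0.02 -0.11] q6 -1.298 yaw -141.0 tool x [-0.777 -0.629 -0.007] y [-0.629  0.777 -0.002]
```

View pics/c5.png

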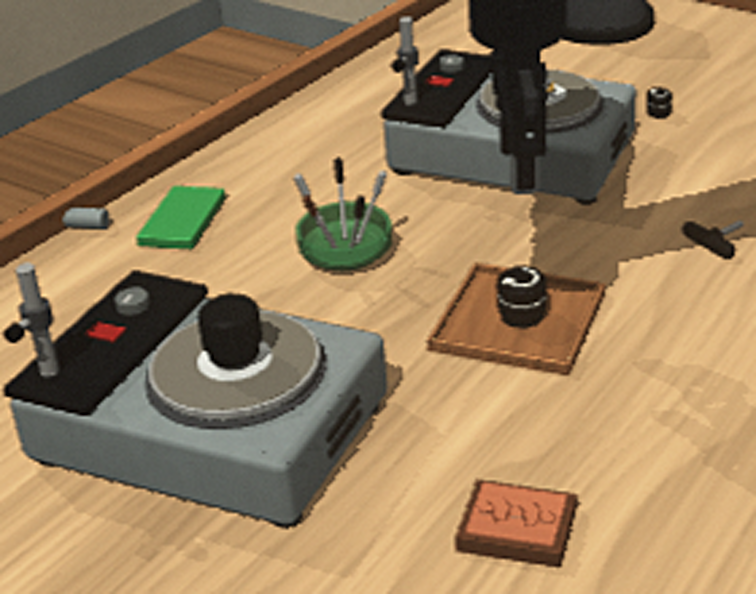

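The engraved knob stands upright, arrow up, near the middle of the wooden tray at about (522,297) in the crop. The dish, copper block, key and plain knob look undisturbed.

```bash
python3 -c "
from bench import arm;print(arm.job_done())"
```

```text
the job is handed in; nothing more can be done
None
```

I unscrewed the engraved knob, lifted it off, set it down arrow up near the middle of the wooden tray, and handed the job in at about 31 s; the plain knob, dish, copper block and key looked undisturbed in the last picture, and no verdict came back.

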